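# Roll the trim strip of a carved panel flush

### The job

First swing the keeper arm aside, pull the hand roller up out of its case and roll it along the panel's trim strip with firm pressure until all five sections are pressed down flush. Then set the roller down in the green tray (do not drop it) and swing the keeper back square across the strip. Press the strip only with the roller, never with the fingers, and leave the other things where they are.

Things in the scene. Friction and masses are not known exactly. Their poses are not given: they have to be found in the camera images.
- panel: Pale carved chest panel, 140 x 340 x 30 mm, lying fixed on the bench, carved face up. Origin: centre of its underside; x across its width, y along its length, z up. A raised dark trim strip runs along y near its -x long edge; two small steel clamps, 45 mm high, grip its opposite (+x) edge.
- strip: Dark trim strip with brass inlay: five sections in a row along the panel's y, each 22 mm wide, 43 long, 12 thick, on 44 mm centres, 218 mm in all. Origin: its middle, 10 mm below the flush top. Flush top: 36 mm above the bench, 6 mm above the panel face. Each section slides only up and down and stays where it is pressed: about 6 N moves it.
- strip_a (a point): Middle of the strip's width at its free end (panel -y end), at the height of the flush top; 22 mm inboard of it is the centre of section 1.
- strip_b (a point): Middle of the strip's width at its other end (panel +y end, under the keeper), at the height of the flush top; 22 mm inboard of it is the centre of section 5.
- keeper (a joint): Angle (rad) of the steel keeper arm: 0 = square across the strip over section 5 (pointing to the panel's -x), growing clockwise seen from above; 1.57 = along the panel's +y, clear of the strip; stop at 1.7. Stays where left (2 N at the knob moves it). Arm 18 mm wide, 48 to 56 mm above the bench: the roller cannot pass under it.
- keeper_pivot (a point): On the keeper's upright pivot axis, 60 mm above the bench; the knob's axis is 75 mm from it.
- case: Open wooden tool case, 84 x 124 x 45 mm, fixed, with a cutout in which the roller stands upright, its axes parallel to the case's. Two sprung rubber pads squeeze the roller along x: pull it straight up by the handle against about 10 N, with small wiggles; free after 40 mm. Origin: centre of its underside; cutout floor 5 mm above it.
- roller: Hand roller, 114 mm tall, 0.3 kg: black rubber wheel (radius 20, width 26 mm) between steel cheeks 38 mm over all; above it an upright red handle block, 34 (x) x 26 mm (y), from 58 to 114 mm above the wheel's foot. Origin: the wheel's lowest point; z up the handle, x the axle, y the rolling direction. Skids 76 mm long (y), 7 mm above the foot: set down on its wheel it stays up, leaning 10 degrees.
- wheel (a joint): Turning angle (rad) of the roller's wheel on its axle, 0 at the start, unlimited both ways, turns freely; 20 mm of rolling is 1 rad.
- tray: Green open tool tray, 200 (x) x 160 (y) x 30 mm, walls and floor 5 mm, fixed on the bench. Origin: centre of its underside. The gouge lies in its +y side, along x; the -y side is free.
- gouge: Bystander: carving gouge, 160 mm long, handle 22 mm thick, in the tray; origin under its middle.
- cork_block: Bystander: cork sanding block, 50 x 90 x 28 mm, lying on the panel beside the strip; origin under its middle.
- glue: Bystander: white glue bottle, 60 mm wide, 160 mm tall.
- mug: Bystander: blue mug, 80 mm wide, 90 mm tall.
- mallet: Bystander: hammer with a pale handle, lying on the bench.
- brush: Bystander: bench brush, lying on the bench.
- tape: Bystander: yellow roll of tape, 100 mm wide, 25 mm high.
- keeper_knob (a point): Centre of the top of the keeper's upright round red knob, 96 mm above the bench. The knob is 16 mm in diameter and stands 40 mm above the arm (56 to 96 mm above the bench).
- trim1 (a joint): How far (m) section 1 of the strip, counted from strip_a, stands proud: 0 = flush, 0.005 = fully proud.
- trim2 (a joint): How far (m) section 2 of the strip, counted from strip_a, stands proud: 0 = flush, 0.005 = fully proud.
- trim3 (a joint): How far (m) section 3 of the strip, counted from strip_a, stands proud: 0 = flush, 0.005 = fully proud.
- trim4 (a joint): How far (m) section 4 of the strip, counted from strip_a, stands proud: 0 = flush, 0.005 = fully proud.
- trim5 (a joint): How far (m) section 5 of the strip, counted from strip_a, stands proud: 0 = flush, 0.005 = fully proud.
Not all that is in view belongs to the job. Leave any blue look-alike of the case alone. Leave any orange or yellow look-alike of the roller alone.

How it is judged (in metres and radians):
On the way, in this order (a step that is already met when the one before it is completed fails the run):
1. the keeper is swung aside (more than 1.2 rad) (value of joint keeper above 1.2 rad), for 0.2 s.
2. the roller is pulled up out of the case and held (z of roller in the frame of case above 0.05 m and contact force between the fingers and roller above 1 N), for 0.2 s.
3. the roller rolls on the strip under pressure: its wheel presses the strip with more than 3 N and has turned more than 4 rad (80 mm) (contact force between roller and strip above 3 N and (value of joint wheel above 4 rad or value of joint wheel below -4 rad)), for 0.05 s.
4. all five sections are flush and the roller is released in the tray (value of joint each of trim1, trim2, trim3, trim4, trim5 below 0.0015 m and x of roller in the frame of tray between -0.095 and 0.095 m and y of roller in the frame of tray between -0.075 and 0.075 m and z of roller in the frame of tray between -0.002 and 0.035 m and contact force between the fingers and roller below 0.1 N and linear speed of roller below 0.03 m/s), for 0.2 s.
5. the keeper is swung back across the strip (value of joint keeper below 0.2 rad), for 0.2 s.
At the end, for the whole second after the job is handed in: All five sections stand less than 1.5 mm proud, the roller rests released inside the tray, and the keeper is within 0.2 rad of square across the strip (all of step 4 and value of joint keeper below 0.2 rad); the robot touches nothing.
It fails at once if the fingers press on the strip (over 2 N) (contact force between the fingers and strip above 2 N).
It fails at once if the roller is dropped (falls free faster than 0.9 m/s) (linear speed of roller above 0.9 m/s and contact force between the fingers and roller below 0.1 N).
It fails at once if a bystander is moved by more than 30 mm (distance of any of gouge, cork_block, glue, mug, mallet, brush, tape from where it was at the start of the episode above 0.03 m).
It also fails if it takes over 72 s, if anything falls off the work surface, if the arm or the gripper's body presses on something with over 40 N, if the wrist force passes 120 N, or if a joint passes its speed limit or range.

### The arm

A 6-joint arm with a two-finger parallel gripper is mounted at the origin on the work surface. World frame = base frame: x ahead of the robot, y to its left, z up, the work surface at z = 0. Lengths are in mm, angles in rad, forces in N, time in s.
With the tool pointing down it reaches from about 350 to 850 mm from the base axis. Payload 8.1 kg.
Tool frame: the origin (TCP) lies on the centre line of the jaws, within the pads' length; the fingertips stand 19 mm ahead of it and the grasp point (between the pads) is the TCP; y points along the fingers, z is the direction in which the jaws open and shut, and the axes are right-handed (so a half turn about y gives the same grasp; the last joint's range is limited). The gripper opens to 93 mm and grips with 3 to 60 N. Pads are 15 mm wide; open, the fingers measure 128 mm over their backs; the gripper's body (75 mm by 188 mm) begins 65 mm behind the grasp point.
Start: joints at [1.202, 0.13, 1.488, -0, 1.523, -0.085], TCP at [167.981, 576.01, 237.635] pointing down, gripper open.
Joint ranges: [-2.96, 2.96], [-0.89, 2.26], [0.02, 2.5], [-1.34, 4.48], [0, 2.73], [-2.66, 2.66]. Speed limits (rad/s): [2.39, 2.39, 2.79, 3.14, 3.14, 3.14].

### API

Orientations are given as a unit quaternion [w, x, y, z].
In Python, from workcell import state, snapshot, job_done, silhouettes gives the robot as it stands. The module is installed in compiled form; this text tells all that it offers.
- The arm moves only by the shell command python3 -m jog 'ROWS' [OPENING] [FORCE]. ROWS is JSON, one flat list of numbers, 4 for each row, row after row: the shift along the tool's x, y, z in cm, then the turn about the tool's y in degrees. A call has 1 to 20 rows; each row shifts and turns the commanded pose from where the row before left it, along the tool's axes as they then stand; what a row does not reach is not made up. A row lasts 1/10 s, in which the tool goes at most 50 mm and 8.59 degrees, less where a joint would pass 70% of its speed; a pose out of reach is approached as far as the arm can. A call with a gripper value outside its range is refused whole. OPENING is the opening, from -1 (shut) to 1 (fully open), so that 0 is half open, set as the call begins (- or left out, the last holds). The fingers move at their own pace and stop on an object; FORCE is the grip in N (left out, the last holds). Time passes only in rows, so rows that do not move let the fingers close. It gives the time, the measured TCP pose, the force and the opening at its end, in the units of the state.
- state(): the state, without advancing time (a new reading comes with each control period).
- snapshot(name): name is "side" or "top" or "wrist"; returns a dict with "color" (420x560x3 uint8, red, green, blue), "mtx" (3x3 intrinsics, pixels), "rvec" (rotation vector, rad) and "tvec" (3), from world to camera coordinates, as OpenCV has them; the wrist camera has in their place "mount" (4x4, takes a point from camera to tool coordinates, whose origin is the TCP and whose axes are the tool frame's). Camera axes: x right, y down, z forward; pixel columns grow to the right and rows downward; lengths in mm; the calibration is good to about 2 mm. A picture is of the moment at which its call begins: read the wrist's pose just before it. There is no depth.
- job_done(): hands the job in, once; it reports no verdict.
Trained networks look in the newest picture that a camera, given by its name, has taken for a name from the list of things; names that differ only in an ending like _2 or _b are one class to them, and where a whole thing is asked for, a point or a joint stands for the part that bears it (a point fixed in the world has none). Each returns a list of dicts, best first, with "confidence" (0 to 1); they miss things now and then, are a little off and sometimes report something else, mostly with a low value. They report only what shows in the picture. A call takes as long as a camera call. They do not tell look-alikes from the thing itself.
- silhouettes(target, camera): "region" (420x560 bool, what is visible of it) and "bbox" ([centre column, centre row, width, height] in pixels, round what is visible of it).
The state is a dict: "time_s": time; "joint_positions": joint angles; "joint_velocities": joint speeds; "joint_efforts": joint torques, N m; "tcp_pos": TCP position; "eef_rot": TCP orientation; "contact_force": force on the tool from outside, world axes, zero at the start; "moment": the same for the moment, N m; "opening": opening from 0.0 (shut) to 1.0 (fully open).
Only numpy, scipy, OpenCV 4.12 (cv2) and the standard library are available. Lean on these libraries where they do the work, as an engineer would, in place of code of your own. Each camera call takes 0.05 s, during which the arm holds its last target. There are 200 camera calls.

## Working session

There is one attempt and no reset: what is moved stays moved. The work goes in short steps, Python scripts to look and compute and a shell command to move; the robot and the scene stay as the last step left them, time stands still between calls to the robot, and variables do not carry over. Pictures are saved under pics/ and viewed, about 8 in all and at most 12, crops included, and the job is handed in when it is done.

```bash
mkdir -p pics; cat > h.py <<'E'
import numpy as np, cv2
from workcell import state, snapshot, job_done, silhouettes
from scipy.spatial.transform import Rotation as R
def Rt():
    s=state(); q=s['eef_rot']; return np.array(s['tcp_pos']),R.from_quat([q[1],q[2],q[3],q[0]]).as_matrix()
def cam(name):
    if name=='wrist':
        p,Rm=Rt(); s=snapshot('wrist'); T=np.eye(4);T[:3,:3]=Rm;T[:3,3]=p; C=T@np.array(s['mount']); W=np.linalg.inv(C)
        return s['color'],np.array(s['mtx']),W[:3,:3],W[:3,3]
    s=snapshot(name); return s['color'],np.array(s['mtx']),cv2.Rodrigues(np.array(s['rvec']))[0],np.array(s['tvec']).ravel()
def save(img,fn,scale=1):
    cv2.imwrite(fn,cv2.resize(img[...,::-1],None,fx=scale,fy=scale,interpolation=cv2.INTER_CUBIC))
def proj(c,X):
    Y=c[2]@np.array(X,float)+c[3]; u=c[1]@Y; return u[:2]/u[2]
def onz(c,uv,z):
    d=c[2].T@np.linalg.inv(c[1])@np.array([uv[0],uv[1],1.]); o=-c[2].T@c[3]; return o+d*(z-o[2])/d[2]
def tri(c1,u1,c2,u2):
    A=[];b=[]
    M=np.zeros((3,3));v=np.zeros(3);ls=[]
    for c,u in((c1,u1),(c2,u2)):
        d=c[2].T@np.linalg.inv(c[1])@np.array([u[0],u[1],1.]);d/=np.linalg.norm(d);o=-c[2].T@c[3];P=np.eye(3)-np.outer(d,d);M+=P;v+=P@o;ls.append((P,o))
    X=np.linalg.solve(M,v); return X,[np.linalg.norm(P@(X-o)) for P,o in ls]
E
python3 - <<'E'
from h import *
np.set_printoptions(precision=1,suppress=True)
print(state())
for n in('top','side'):
    c=cam(n); save(c[0],f'pics/{n}0.png',1.4); print(n,'cam at',-c[2].T@c[3], c[1][0,0])
    for t in['panel','strip','keeper','keeper_knob','case','roller','tray','gouge','cork_block','glue','mug','mallet','brush','tape']:
        for r in silhouettes(t,n)[:3]: print(t,round(r['confidence'],2),np.array(r['bbox']),onz(c,r['bbox'][:2],40)[:2])
E
```

```text
{'time_s': 0.0, 'joint_positions': array([ 1.2,  0.1,  1.5,  0. ,  1.5, -0.1]), 'joint_velocities': array([-0.,  0., -0.,  0.,  0.,  0.]), 'joint_efforts': array([ -0. , -56. , -49.2,   0.1,   0. ,  -0. ]), 'tcp_pos': array([167.8, 575.5, 236.6]), 'eef_rot': array([-0.7,  0.7, -0.1,  0.1]), 'contact_force': array([ 0.6, -0.9,  0.2]), 'moment': array([ 0., -0., -0.]), 'opening': 0.9981385376755819}
top cam at [ 356.9    7.2 1191.1] 389.6241981857737
panel 0.73 [292.4 209.3 116.9  63. ] [550.8 -25.8]
panel 0.24 [295.4 228.2  70.2  17.5] [494.  -35.3]
strip 0.9 [289.8 210.6 117.6  60.9] [546.7 -18. ]
strip 0.86 [296.9 227.7  65.3  13.4] [495.5 -39.7]
keeper 0.55 [257.6 228.1  10.   34.6] [492.5  77.1]
keeper 0.41 [278.6 230.1  12.6  11.4] [487.5  14.5]
keeper_knob 0.52 [258.4 225.6   6.   32.8] [500.   74.9]
keeper_knob 0.27 [373.9 146.6  24.8  29.9] [ 749.9 -273.7]
case 0.95 [385.4 284.9  46.9  40.4] [ 332.2 -298.6]
case 0.93 [408.4 234.2  48.9  32.9] [ 481.4 -370.4]
case 0.73 [319.5 281.6  43.8  37.8] [ 338.6 -107. ]
roller 0.84 [434.  311.1  30.4  19.1] [ 260.2 -436.5]
roller 0.68 [3
[... 1363 characters left out ...]
8  13.5] [491.1 420.8]
roller 0.85 [268.1 148.2  16.9  30.7] [ 628.2 -365.7]
roller 0.63 [305.3 144.6  10.2  28. ] [ 496.1 -411.8]
roller 0.57 [367.6 142.9  16.8  33. ] [ 267.4 -460.1]
tray 0.92 [274.4 315.6  90.3  63.7] [481.7 382.6]
tray 0.64 [231.6 151.9  19.8  47.5] [ 754.7 -320.3]
gouge 0.86 [269.7 329.   67.6  10.3] [486.3 423.3]
cork_block 0.82 [266.5 196.8  14.3  21.3] [583.2 -78.7]
glue 0.81 [233.6 152.4  19.   47.5] [ 746.8 -318.2]
glue 0.55 [304.8 153.3   7.2   7. ] [ 491.2 -352.4]
mug 0.96 [190.8 259.8  38.6  49.2] [739.1 230.5]
mallet 0.5 [293.6 133.6  68.8  12.3] [ 549.5 -484.1]
brush 0.58 [235.1 372.4  84.9  46.5] [541.7 547.9]
tape 0.67 [205.7 206.8  32.   24.9] [761.5   0.6]
```

View pics/top0.png

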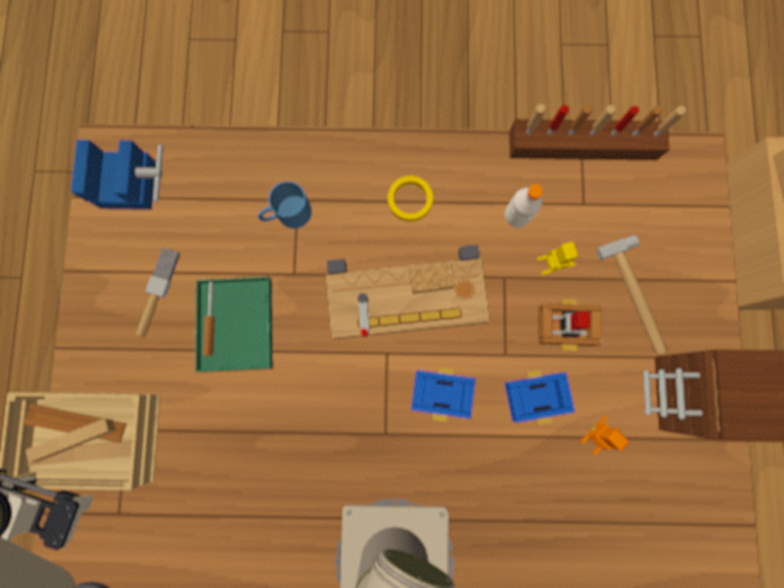

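View pics/side0.png

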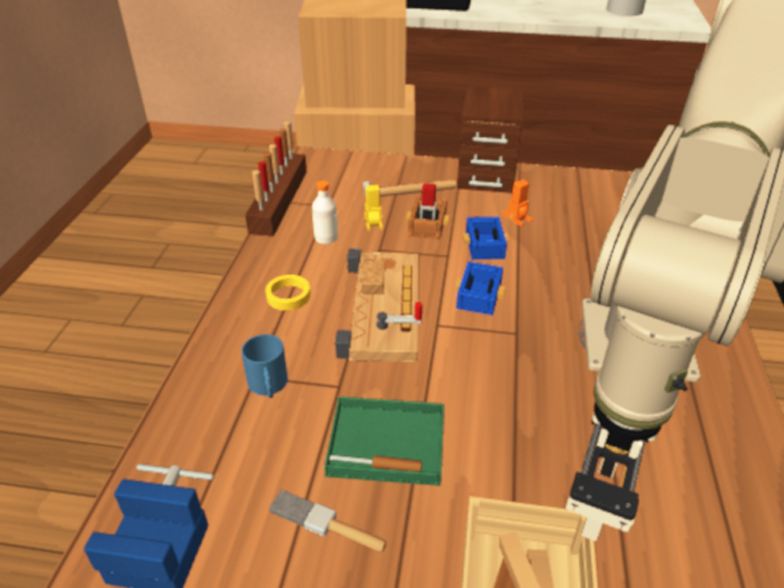

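The brown case at top-view pixel (407,232; 569,325 in the picture) holds the red roller. The two blue cases (317,282 and 385,284) and the yellow and orange rollers (398,185 and 434,311) are look-alikes. The panel's -x side faces the robot, and the keeper is at its +y (left) end. Next I get the tool axes and a rough triangulation so I can aim the wrist camera.

```bash
python3 - <<'E'
from h import *
np.set_printoptions(precision=2,suppress=True)
p,Rm=Rt(); print(p,'\n',Rm, '\n',np.array(snapshot('wrist')['mount']), snapshot('wrist')['mtx'])
a=cam('top');b=cam('side')
# picked px in shown pictures /1.4: (top),(side)
for n,u,v in[('knob',(364.5,332),(418.5,305)),('roller_top',(582,318),(430,186)),('strip_a',(462,313),(407,264)),('strip_b?',(364,322),(406,328))]:
    print(n,*tri(a,np.array(u)/1.4,b,np.array(v)/1.4))
E
```

```text
[167.98 576.   237.62] 
 [[ 0.96 -0.    0.28]
 [-0.28 -0.    0.96]
 [-0.   -1.   -0.  ]] 
 [[  -0.      0.96    0.29  -81.05]
 [  -0.     -0.29    0.96 -147.88]
 [   1.      0.      0.      0.24]
 [   0.      0.      0.      1.  ]] [[309.2    0.   278.09]
 [  0.   309.2  211.59]
 [  0.     0.     1.  ]]
knob [461.52  65.67  88.86] [np.float64(0.48125000202137275), np.float64(0.4812500020213808)]
roller_top [ 489.93 -365.75  117.73] [np.float64(2.984960060270702), np.float64(2.9849600602706534)]
strip_a [ 511.55 -138.61   36.48] [np.float64(1.599089298216261), np.float64(1.5990892982163518)]
strip_b? [487.42  70.54  26.1 ] [np.float64(1.0664538905010355), np.float64(1.0664538905010978)]
```

```bash
python3 -m jog '[0,-2,0,-7.6,0,-2,0,-7.6,0,-2,0,-7.6,1.8,0,-4.5,0,1.8,0,-4.5,0,1.8,0,-4.5,0,1.8,0,-4.5,0,1.8,0,-4.5,0,1.8,0,-4.5,0,1.8,0,-4.5,0,1.8,0,-4.5,0,1.8,0,-4.5,0,1.8,0,-4.5,0,1.8,0,-4.5,0,1.8,0,-4.5,0,1.8,0,-4.5,0,0,0,0,0,0,0,0,0]' 0
python3 - <<'E'
from h import *
import pickle
np.set_printoptions(precision=1,suppress=True)
c=cam('wrist'); save(c[0],'pics/w1.png',1.4); pickle.dump(c,open('w1.pkl','wb'))
p,Rm=Rt(); print(p,Rm)
for t in['strip','keeper','keeper_knob','case','roller','cork_block','panel']:
    for r in silhouettes(t,'wrist')[:2]:
        print(t,round(r['confidence'],2),np.array(r['bbox']),onz(c,r['bbox'][:2],40)[:2], cv2.minAreaRect(np.argwhere(r['region'])[:,::-1].astype(np.float32)))
E
```

```text
time_s: 3.5
tcp_pos: [467.2, 20.5, 297.4]
eef_rot: [0.706, -0.706, -0.039, 0.04]
contact_force: [0.4, -0.5, -0.3]
opening: 0.5
[466.9  21.5 297.6] [[ 1.  -0.  -0.1]
 [ 0.1  0.   1. ]
 [-0.  -1.   0. ]]
strip 0.76 [241.9 199.9 160.9  23.1] [495.6 -24.6] ((242.48117065429688, 200.3781280517578), (18.208072662353516, 160.89610290527344), 89.33380126953125)
strip 0.74 [243.8 231.9 246.8 105.2] [541.2 -18.4] ((244.2012176513672, 229.97256469726562), (103.61555480957031, 247.11302185058594), 89.0759506225586)
keeper 0.88 [315.  214.4  17.7  68.6] [504.9  76.6] ((315.5389709472656, 214.00306701660156), (17.886245727539062, 68.65191650390625), 4.4846062660217285)
keeper_knob 0.82 [316.1 215.1  19.5  71.2] [505.7  78.3] ((315.5901794433594, 214.00820922851562), (18.74089813232422, 68.71662902832031), 5.19442892074585)
keeper_knob 0.51 [243.  232.8 247.7 109.3] [542.7 -19.4] ((243.33544921875, 230.79104614257812), (105.06245422363281, 248.0297088623047), 89.58482360839844)
case 0.85 [ 28.4 166.9  56.9  79.3] [ 482.2 -306.2] ((26.5, 166.0), (53.0, 80.0), 0.0)
case 0.8 [49.5 47.3 98.9 94.2] [ 335.5 -264.9] ((48.99999237060547, 47.99999237060547), (97.99998474121094, 95.99998474121094), 0.0)
roller 0.76 [  7.  167.   10.9  33. ] [ 485.5 -334. ] ((6.0, 167.5), (12.0, 29.0), 0.0)
roller 0.71 [ 28.7 261.4  54.2  41.2] [ 620.5 -321.6] ((25.049997329711914, 261.6500244140625), (34.785057067871094, 58.502140045166016), 71.56504821777344)
cork_block 0.78 [200.7 257.1  67.6  40.7] [586.3 -76.5] ((203.85179138183594, 255.77658081054688), (39.179691314697266, 68.51457214355469), 86.18592071533203)
panel 0.94 [242.9 231.4 249.1 105.1] [540.6 -19.7] ((243.71437072753906, 230.0045623779297), (103.63774108886719, 248.03224182128906), 89.09062194824219)
panel 0.19 [315.  214.2  19.3  68.3] [504.6  76.6] ((316.0000305175781, 213.50001525878906), (16.760574340820312, 67.59149169921875), 4.666858673095703)
```

View pics/w1.png

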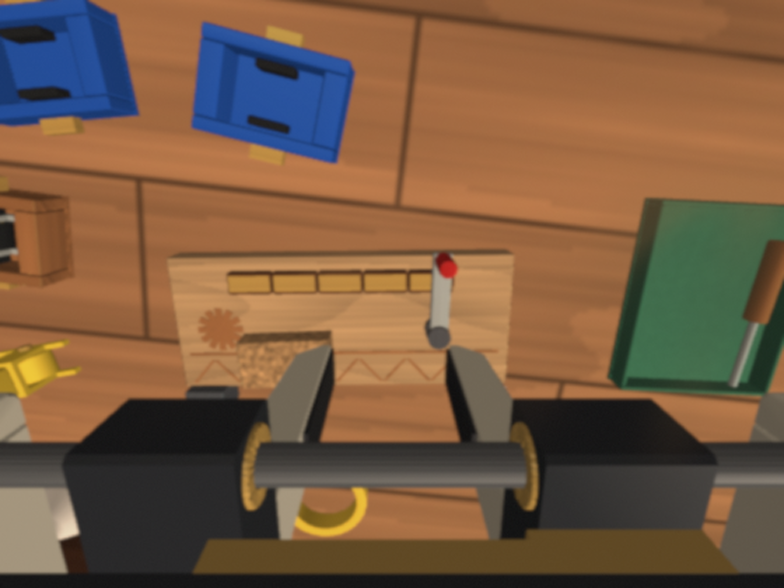

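```bash
python3 - <<'E'
from h import *
import pickle
np.set_printoptions(precision=1,suppress=True)
c=pickle.load(open('w1.pkl','rb')); t=cam('top'); s=cam('side')
for n,u,z in[('knob top',(448,268.5),96),('knob base',(437,259),56),('pivot',(437,331),60),('pivot base arm',(439,337),56),('strip_a',(227.5,282.5),41),('seam12',(272,282),41),('seam23',(318,281.5),41),('seam34',(363.5,281),41),('seam45',(408.5,281),41),('strip b',(455,281),41),('panel -x-y',(170,262),30),('panel -x+y',(512,257),30),('tray c1',(648,200),30),('tray c2',(612,380),30)]:
    print(n,onz(c,np.array(u)/1.4,z))
for q,k in((s,(418.5,303)),(t,(364.5,333))): print(tri(c,np.array((448,268.5))/1.4,q,np.array(k)/1.4))
E
```

```text
knob top [460.9  69.5  96. ]
knob base [461.7  64.7  56. ]
pivot [529.9  74.1  60. ]
pivot base arm [537.3  77.6  56. ]
strip_a [ 509.9 -130.9   41. ]
seam12 [504.6 -88.3  41. ]
seam23 [499.2 -44.2  41. ]
seam34 [493.8  -0.6  41. ]
seam45 [489.   42.5  41. ]
strip b [484.   87.1  41. ]
panel -x-y [ 498.7 -190.8   30. ]
panel -x+y [456.6 140.6  30. ]
tray c1 [388.8 257.2  30. ]
tray c2 [575.5 271.7  30. ]
(array([461.2,  69.3,  97.2]), [np.float64(0.5823284856476171), np.float64(0.5823284856476038)])
(array([455.2,  64.2, 125.3]), [np.float64(0.7075017845022575), np.float64(0.7075017845022176)])
```

```bash
python3 -m jog '[0,4,2.4,0,0,4,2.4,0,0,4,0,0,0,4,0,0,0,3,0,0,0,2.3,0,0,0,0,0,0]' 0 15; python3 -m jog '[0,0,0,0,0,0,0,0,0,0,0,0,0,0,0,0,0,0,0,0]' -1 15
```

```text
time_s: 4.7
tcp_pos: [458.5, 69.2, 81.0]
eef_rot: [0.706, -0.706, -0.038, 0.043]
contact_force: [0.1, -0.6, 0.6]
opening: 0.502
time_s: 5.2
tcp_pos: [462.4, 69.1, 85.7]
eef_rot: [-0.706, 0.706, 0.041, -0.04]
contact_force: [-0.3, -0.1, 3.5]
opening: 0.168
```

```bash
python3 -m jog '[0.09,0,1.17,0,0.27,0,1.14,0,0.45,0,1.09,0,0.62,0,1.0,0,0.76,0,0.9,0,0.9,0,0.76,0,1.0,0,0.62,0,1.09,0,0.45,0,1.14,0,0.27,0,1.17,0,0.09,0,0,0,0,0,0,0,0,0]'
```

```text
time_s: 6.4
tcp_pos: [528.7, 150.2, 84.9]
eef_rot: [-0.705, 0.707, 0.04, -0.04]
contact_force: [3.1, -14.9, 4.1]
opening: 0.159
```

```bash
python3 -m jog '[0,0,0,0,0,0,0,0,0,-4,0,0,0,-4,0,0,0,-4,0,0,-1.45,-0.86,-4.55,0,-1.45,-0.86,-4.55,0,-1.45,-0.86,-4.55,0,-1.45,-0.86,-4.55,0,-1.45,-0.86,-4.55,0,-1.45,-0.86,-4.55,0,-1.45,-0.86,-4.55,0,-1.45,-0.86,-4.55,0,-1.45,-0.86,-4.55,0,-1.45,-0.86,-4.55,0,-1.45,-0.86,-4.55,0,0,0,0,0,0,0,0,0]' 0.3 
python3 - <<'E'
from h import *
import pickle
np.set_printoptions(precision=1,suppress=True)
c=cam('wrist'); save(c[0],'pics/w2.png',1.4); pickle.dump(c,open('w2.pkl','wb'))
p,Rm=Rt(); print(p,Rm)
for n in('wrist','top','side'):
  if n!='wrist': c=cam(n)
  for t in['case','roller']:
    for r in silhouettes(t,n)[:4]:
        print(n,t,round(r['confidence'],2),np.array(r['bbox']),onz(c,r['bbox'][:2],45)[:2], cv2.minAreaRect(np.argwhere(r['region'])[:,::-1].astype(np.float32))[2])
E
```

```text
time_s: 8.2
tcp_pos: [426.1, -363.6, 298.6]
eef_rot: [0.707, -0.705, -0.04, 0.04]
contact_force: [0.2, 0.8, -0.3]
opening: 0.652
[ 426.4 -362.6  298.5] [[ 1.  -0.  -0.1]
 [ 0.1  0.   1. ]
 [-0.  -1.   0. ]]
wrist case 0.87 [487.1 136.8 135.5  89.6] [ 336.7 -106.4] 24.86369514465332
wrist case 0.79 [272.9 222.3  96.7  76.2] [ 480.5 -363.3] 7.352379322052002
wrist case 0.69 [336.7 118.1 107.   87.5] [ 335.8 -299.2] 90.0
wrist roller 0.95 [274.1 324.9  46.2  73.4] [ 643.8 -343.7] 80.53767395019531
wrist roller 0.91 [243.6  38.5  66.3  72.9] [ 260.6 -421.4] 53.97262954711914
wrist roller 0.82 [270.9 234.5  52.   59.4] [ 498.5 -364.1] 7.305759906768799
top case 0.94 [407.5 233.6  44.7  35. ] [ 482.6 -366.2] 12.804266929626465
top case 0.86 [384.6 282.4  47.1  42.1] [ 339.4 -295.1] 77.90524291992188
top case 0.73 [318.4 281.2  42.8  35.7] [ 339.8 -103.3] 8.53076457977295
top case 0.65 [288.8 209.8 118.7  67.5] [548.3 -14.9] 83.58915710449219
top roller 0.82 [399.6 185.2  28.2  23.3] [ 628.6 -347.3] 60.642250061035156
top roller 0.52 [411.7 230.2  21.8  16.7] [ 492.9 -378.9] 83.6598129272461
side case 0.85 [344.6 168.8  33.5  31.6] [ 343.9 -268.5] 0.0
side case 0.61 [340.7 206.1  36.2  36.6] [345.7 -61.8] 10.304845809936523
side case 0.59 [307.1 156.9  31.7  32.3] [ 479.7 -322.5] 3.3664605617523193
side case 0.5 [267.6 327.6  68.3  14.9] [491.2 423.8] 6.009005546569824
side roller 0.85 [266.4 148.7  13.8  29.8] [ 632.3 -353.5] 82.87498474121094
side roller 0.8 [368.3 143.   19.8  33.6] [ 265.3 -451.5] 85.42607879638672
side roller 0.64 [305.8 143.8   9.2  26.5] [ 494.1 -409.6] 3.1798300743103027
```

View pics/w2.png

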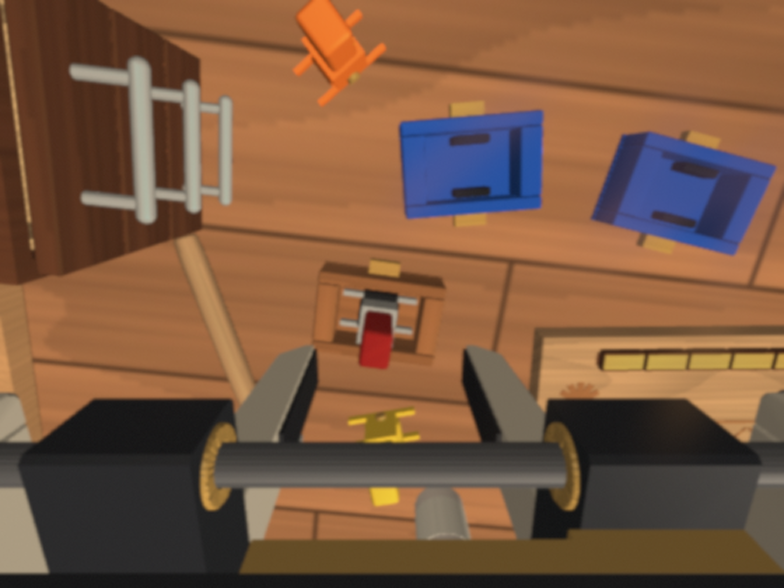

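```bash
cat > fit.py <<'E'
from h import *
from scipy.optimize import minimize
import itertools
def red(img,lo=90):
    i=img.astype(int); return ((i[...,0]>lo)&(i[...,1]<60)&(i[...,2]<60)&(i[...,0]>2.2*i[...,1])).astype(np.uint8)
def boxfit(c,mask,sz,z0,z1,x0):
    def f(p):
        a=p[2];pts=[]
        for sx,sy,z in itertools.product((-.5,.5),(-.5,.5),(z0,z1)):
            x,y=sx*sz[0],sy*sz[1]; pts.append(proj(c,[p[0]+x*np.cos(a)-y*np.sin(a),p[1]+x*np.sin(a)+y*np.cos(a),z]))
        S=4;h=cv2.convexHull((np.array(pts)*S+S/2).astype(np.float32)).astype(np.int32)
        r=np.zeros((420*S,560*S),np.uint8);cv2.fillConvexPoly(r,h,1)
        m=cv2.resize(mask,None,fx=S,fy=S,interpolation=cv2.INTER_NEAREST)
        return 1-(r&m).sum()/(r|m).sum()
    r=minimize(f,x0,method='Nelder-Mead',options=dict(initial_simplex=np.array(x0)+np.array([[0,0,0],[15,0,0],[0,15,0],[5,5,.15]]),xatol=.1,fatol=1e-4)); return r.x,1-r.fun
E
python3 - <<'E'
from fit import *
import pickle
np.set_printoptions(precision=2,suppress=True)
c=pickle.load(open('w2.pkl','rb'))
m=red(c[0]); m[:200]=0;m[275:]=0;m[:,:240]=0;m[:,300:]=0
print(m.sum(),cv2.boundingRect(m), boxfit(c,m,(34,26),63,119,[485,-366,0.]))
for n,u,z in[('c-x-y',(323,264),45),('c-x+y',(444,281),45),('c+x+y',(432,363),45),('c+x-y',(314,347),45),('padL',(384,268),45)]: print(n,onz(c,np.array(u)/1.4,z))
t=cam('top')
for n,u in[('tl',(541,305)),('tr',(601,306)),('br',(600,345)),('bl',(540,343))]: print(n,onz(t,np.array(u)/1.4,45))
for dn in('top','side'):
    t=cam(dn); m=red(t[0]); x0=proj(t,[485,-366,90]); mm=np.zeros_like(m);a,b=x0.astype(int);mm[b-20:b+20,a-20:a+20]=m[b-20:b+20,a-20:a+20];print(dn,mm.sum(),boxfit(t,mm,(34,26),63,119,[485,-366,0.]))
E
```

```text
563 (257, 223, 23, 40) (array([ 487.93, -366.88,   -0.02]), np.float64(0.5830255911888564))
c-x-y [ 439.9  -423.95   45.  ]
c-x+y [ 443.47 -307.65   45.  ]
c+x+y [ 529.85 -306.99   45.  ]
c+x-y [ 525.72 -427.02   45.  ]
padL [ 437.26 -366.15   45.  ]
tl [ 528.58 -305.18   45.  ]
tr [ 528.44 -432.3    45.  ]
br [ 445.68 -426.73   45.  ]
bl [ 447.88 -301.04   45.  ]
top 134 (array([ 493.64, -370.12,    0.21]), np.float64(0.651049589291147))
side 129 (array([ 491.64, -369.8 ,    0.09]), np.float64(0.7514598540145986))
```

```bash
python3 - <<'E'
from fit import *
import pickle
np.set_printoptions(precision=1,suppress=True)
c=pickle.load(open('w2.pkl','rb'))
for x in(-17,17):
  for y in(-13,13):
    for z in(63,119): print((x,y,z),proj(c,[485+x,-367+y,z])*1.4)
save(c[0][190:280,215:335],'pics/crop2.png',6)
E
```

```text
(-17, -13, 63) [365.4 302.8]
(-17, -13, 119) [361.8 323.7]
(-17, 13, 63) [393.2 305.8]
(-17, 13, 119) [393.9 327.1]
(17, -13, 63) [361.9 336.7]
(17, -13, 119) [357.9 362.1]
(17, 13, 63) [389.1 339.6]
(17, 13, 119) [389.1 365.4]
```

View pics/crop2.png

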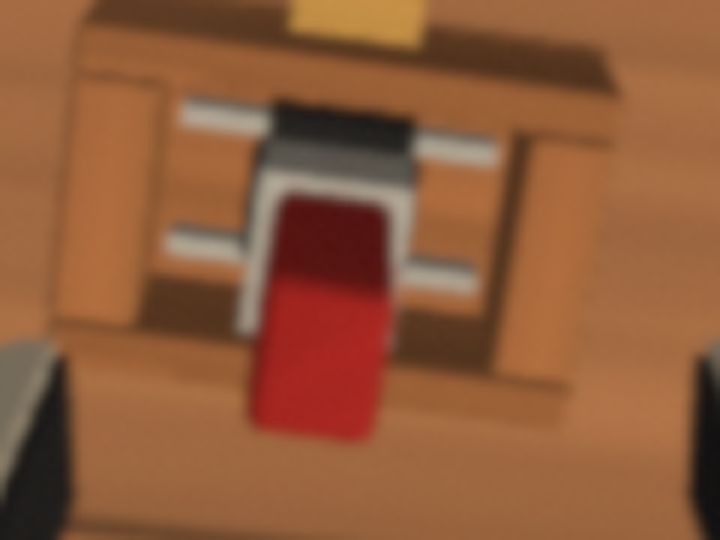

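```bash
python3 - <<'E'
from fit import *
import pickle
np.set_printoptions(precision=2,suppress=True)
c=pickle.load(open('w2.pkl','rb'))
K=lambda a,b:(215+a/6-.4,190+b/6-.4)
for p in((270,275),(390,290),(372,440),(252,425)): print(onz(c,K(*p),119))
for p in((283,195),(385,205)): print(onz(c,K(*p),63))
m=red(c[0],60); m[:200]=0;m[275:]=0;m[:,:240]=0;m[:,300:]=0
print(m.sum(),boxfit(c,m,(34,26),63,119,[485,-366,0.]))
for n,x in(('top',(582,318)),('side',(430,186))):print(tri(c,K(321,357),cam(n),np.array(x)/1.4))
E
```

```text
[ 472.88 -378.19  119.  ]
[ 473.36 -355.37  119.  ]
[ 504.66 -355.28  119.  ]
[ 504.1  -378.68  119.  ]
[ 475.79 -378.2    63.  ]
[ 475.58 -355.86   63.  ]
754 (array([ 489.71, -366.89,    0.01]), np.float64(0.7805620305620306))
(array([ 492.99, -367.45,  110.75]), [np.float64(1.0975373816183114), np.float64(1.097537381618227)])
(array([ 488.01, -366.73,  117.35]), [np.float64(1.073054538984198), np.float64(1.0730545389842228)])
```

```bash
python3 -m jog '[0,0,0,7.8,3.1,2,-0.15,0,3.1,3,-0.15,0,0,4,0,0,0,4,0,0,0,4,0,0,0,2.5,0,0,0,1.3,0,0,0,0,0,0,0,0,0,0]' 0.3 50; python3 - <<'E'
from h import *
print(Rt())
E
python3 -m jog '[0,0,0,0,0,0,0,0,0,0,0,0,0,0,0,0,0,0,0,0]' -1 50
```

```text
time_s: 9.9
tcp_pos: [488.6, -368.3, 92.7]
eef_rot: [-0.707, 0.707, -0.007, 0.008]
contact_force: [-0.2, -0.5, 1.0]
opening: 0.652
(array([ 488.58688606, -368.31770973,   92.65879123]), array([[ 0.99975443,  0.00125468,  0.02212485],
       [-0.02212345, -0.00111458,  0.99975463],
       [ 0.00127903, -0.99999859, -0.00108655]]))
time_s: 10.4
tcp_pos: [488.1, -367.8, 91.6]
eef_rot: [-0.707, 0.707, -0.008, 0.008]
contact_force: [-0.3, -0.3, 1.5]
opening: 0.275
```

```bash
python3 -m jog '[0.1,-0.5,0,0,-0.2,-0.5,0,0,0.2,-0.5,0.1,0,-0.2,-0.5,-0.2,0,0.2,-0.5,0.2,0,-0.2,-0.5,-0.1,0,0.1,-0.5,0,0,0,-0.5,0,0,0,-1,0,0,0,-1.5,0,0,0,-2,0,0,0,-2,0,0,0,0,0,0]'
python3 - <<'E'
from h import *
c=cam('wrist'); save(c[0],'pics/w3.png',1.4)
print(Rt()[0],state()['contact_force'])
E
```

```text
time_s: 11.7
tcp_pos: [489.8, -369.3, 201.5]
eef_rot: [-0.705, 0.709, -0.006, 0.01]
contact_force: [0.3, 0.4, -2.2]
opening: 0.276
[ 489.11182449 -368.73979981  199.16933347] [-0.17560132  1.13912937 -2.94863239]
```

View pics/w3.png

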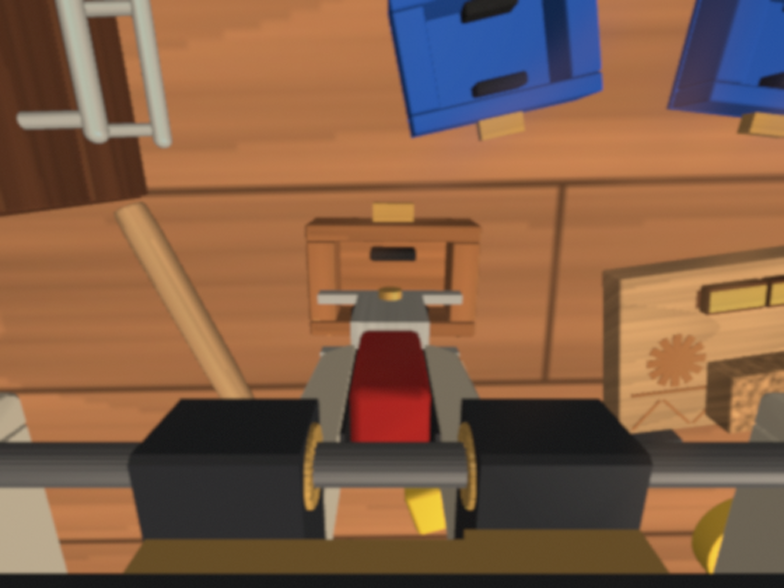

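```bash
python3 -m jog '[0,0,0,-8,0.8,0,4.25,0,0.8,0,4.25,0,0.8,0,4.25,0,0.8,0,4.25,0,0.8,0,4.25,0,0.8,0,4.25,0,0,2,0,0,0,2,0,0,0,1,0,0,0,0,0,0,0,0,0,0]' -1 60
python3 - <<'E'
from h import *
import pickle
np.set_printoptions(precision=2,suppress=True)
t=[];f=[]
for i in range(3):
    t.append(Rt()[0]); f.append(state()['contact_force']); c=cam('wrist')
print(np.array(t),np.array(f),Rt()[1]); save(c[0][100:340],'pics/w4.png',1.4)
pickle.dump(c,open('w4.pkl','wb'))
E
```

```text
time_s: 12.95
tcp_pos: [505.6, -109.1, 146.3]
eef_rot: [0.706, -0.706, -0.041, 0.042]
contact_force: [1.0, 0.2, -3.3]
opening: 0.28
[[ 505.57 -109.07  146.27]
 [ 506.09 -109.3   146.97]
 [ 506.34 -109.38  147.31]] [[ 1.03  0.23 -3.32]
 [-0.64  0.11 -3.88]
 [ 1.    0.13 -3.19]] [[ 0.99  0.   -0.12]
 [ 0.12 -0.    0.99]
 [ 0.   -1.   -0.  ]]
```

View pics/w4.png

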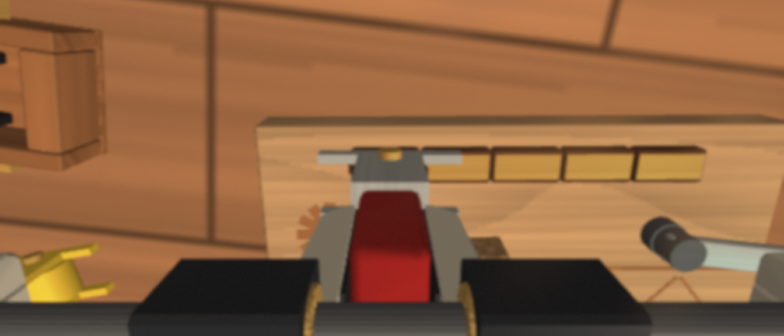

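```bash
python3 - <<'E'
from h import *
import pickle
np.set_printoptions(precision=1,suppress=True)
c=pickle.load(open('w4.pkl','rb'));p,Rm=Rt()
for u in((490,164.5),(562,164.5),(633,164.5),(704,164.5)):
    X=onz(c,(u[0]/1.4,u[1]/1.4+100),41); print(X,Rm.T@(X-p))
for s in(-19,19):print((proj(c,p+Rm@np.array([s,68,0]))-[0,100])*1.4)
E
```

```text
[499.3 -47.   41. ] [  0.1 106.4  62.8]
[494.1  -2.9  41. ] [  0.1 106.3 107.2]
[489.   40.5  41. ] [  0.1 106.3 150.9]
[483.9  83.9  41. ] [  0.  106.3 194.6]
[387.8 151.8]
[387.8 219. ]
```

```bash
python3 -m jog '[0,1.2,-0.3,0,0,0.6,0,0,0,0.3,0,0,0,0.2,0,0,0,0,0,0]'; python3 -m jog '[0,0.2,0,0,0,0.2,0,0,0,0,0,0]'
```

```text
time_s: 13.6
tcp_pos: [505.9, -111.8, 123.0]
eef_rot: [0.706, -0.706, -0.041, 0.042]
contact_force: [-1.0, 0.1, -3.4]
opening: 0.278
time_s: 13.9
tcp_pos: [506.6, -112.7, 122.1]
eef_rot: [-0.705, 0.707, 0.042, -0.041]
contact_force: [-10.2, -0.8, 20.0]
opening: 0.276
```

```bash
python3 -m jog '[0,0,0.8,0,0,0,0.8,0,0,0,0.8,0,0,0,0.8,0,0,0,0.8,0]'; python3 -m jog '[0,0,0.8,0,0,0,0.8,0,0,0,0.8,0,0,0,0.8,0,0,0,0.8,0]'
```

```text
time_s: 14.4
tcp_pos: [502.6, -72.8, 122.2]
eef_rot: [-0.705, 0.707, 0.043, -0.041]
contact_force: [-7.3, -2.0, 17.0]
opening: 0.275
time_s: 14.9
tcp_pos: [498.3, -32.8, 122.2]
eef_rot: [-0.705, 0.707, 0.043, -0.04]
contact_force: [-4.6, -3.1, 16.8]
opening: 0.275
```

```bash
python3 -m jog '[0,0.1,0.8,0,0,0,0.8,0,0,0,0.8,0,0,0,0.8,0,0,0,0.8,0,0,0,0.8,0]';python3 -m jog '[0,0,0.8,0,0,0,0.8,0,0,0,0.8,0,0,0,0.8,0,0,0,0.8,0,0,0,0.8,0,0,0,0.4,0]'
```

```text
time_s: 15.5
tcp_pos: [493.1, 15.0, 122.1]
eef_rot: [-0.705, 0.707, 0.043, -0.04]
contact_force: [-7.0, -3.3, 22.6]
opening: 0.279
time_s: 16.2
tcp_pos: [487.2, 67.5, 122.1]
eef_rot: [-0.706, 0.706, 0.044, -0.04]
contact_force: [-6.2, -1.7, 21.4]
opening: 0.277
```

```bash
python3 -m jog '[0,-2,0,0,0,-4,0,0,0,-4,1,0,0,-2,4,0,0,0,4,0,0,0,2.5,0,0,0,0,0,0,0,0,0]'
python3 - <<'E'
from h import *
import pickle
np.set_printoptions(precision=1,suppress=True)
p,Rm=Rt();c=cam('wrist'); print(p); save(c[0],'pics/w5.png',1.4)
pickle.dump(c,open('w5.pkl','wb'))
for t in('tray','gouge'):
    for r in silhouettes(t,'wrist')[:2]: print(t,r['confidence'],r['bbox'],onz(c,r['bbox'][:2],20))
s=cam('side');save(s[0][160:270,200:340],'pics/s5.png',5)
E
```

```text
time_s: 17.0
tcp_pos: [471.2, 181.5, 237.9]
eef_rot: [-0.706, 0.706, 0.042, -0.042]
contact_force: [0.4, 0.3, -3.9]
opening: 0.275
[471.2 181.5 237.9]
tray 0.78 [425.8, 207.9, 168.6, 165.9] [472.5 365.3  20. ]
```

View pics/w5.png

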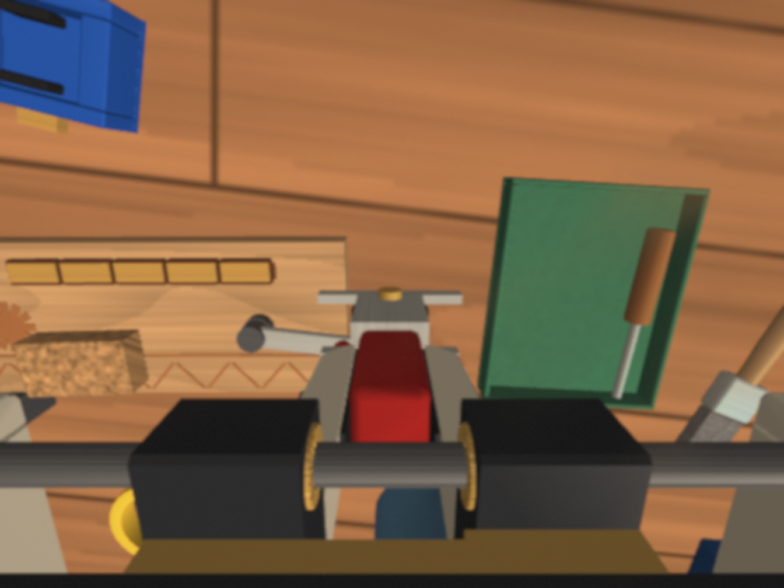

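```bash
python3 - <<'E'
from h import *
import pickle
np.set_printoptions(precision=1,suppress=True)
c=pickle.load(open('w5.pkl','rb'))
for n,u,z in[('t-x-y',(504,178),30),('t-x+y',(708,190),30),('t+x+y',(656,407),30),('t+x-y',(480,396),30),('gouge near',(630,320),15),('gouge h',(645,230),22),('gouge tip',(612,397),8)]: print(n,onz(c,np.array(u)/1.4,z))
for z in(36,41): print([onz(c,np.array(u)/1.4,z)[:2] for u in((60,272),(113,272),(166,271.5),(219,271.5),(271,271.5))])
E
```

```text
t-x-y [388.  263.8  30. ]
t-x+y [377.6 427.4  30. ]
t+x+y [572.9 443.7  30. ]
t+x-y [581.2 279.5  30. ]
gouge near [496.7 405.5  15. ]
gouge h [415.2 391.4  22. ]
gouge tip [578.6 414.5   8. ]
[array([506.1, -88.7]), array([500.8, -45. ]), array([495.1,  -1.4]), array([489.9,  42.3]), array([484.7,  85.1])]
[array([504.4, -84.9]), array([499.2, -41.9]), array([493.6,   1.1]), array([488.5,  44.1]), array([483.4,  86.3])]
```

View pics/s5.png

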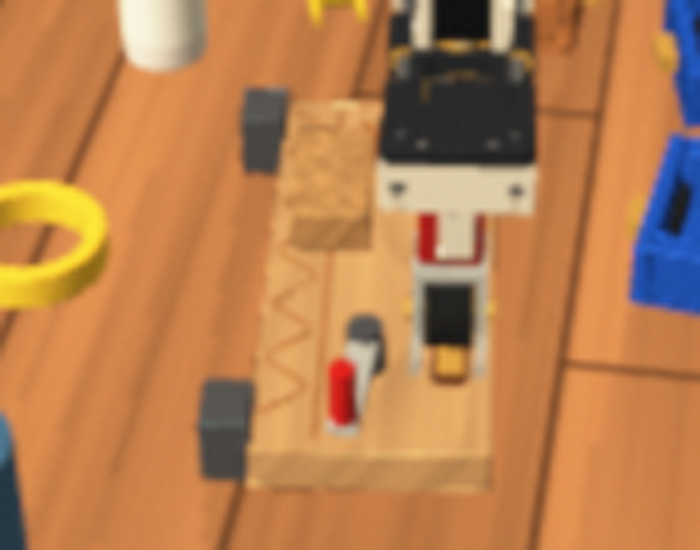

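```bash
python3 -m jog '[0.52,0,3.55,0,0.52,0,3.55,0,0.52,0,3.55,0,0.52,2,3.55,0,0,4,0,0,0,4,0,0,0,3,0,0,0,0.8,0,0,0,0.3,0,0,0,0,0,0,0,0,0,0]';python3 -m jog '[0,0.2,0,0,0,0.2,0,0,0,0,0,0]'
```

```text
time_s: 18.3
tcp_pos: [477.0, 325.2, 99.7]
eef_rot: [0.706, -0.705, -0.043, 0.04]
contact_force: [-0.4, 0.1, -2.9]
opening: 0.276
time_s: 18.6
tcp_pos: [475.4, 324.7, 93.4]
eef_rot: [0.706, -0.706, -0.042, 0.041]
contact_force: [0.6, 0.2, -2.5]
opening: 0.279
```

```bash
python3 -m jog '[0,0.1,0,0,0,0.1,0,0,0,0,0,0]';python3 -m jog '[0,0.1,0,0,0,0.1,0,0,0,0,0,0]'
```

```text
time_s: 18.9
tcp_pos: [475.5, 324.8, 91.5]
eef_rot: [0.706, -0.706, -0.042, 0.041]
contact_force: [-0.3, -0.1, 0.1]
opening: 0.276
time_s: 19.2
tcp_pos: [475.7, 325.5, 91.4]
eef_rot: [0.706, -0.705, -0.042, 0.041]
contact_force: [-6.6, -1.8, 13.7]
opening: 0.277
```

```bash
python3 -m jog '[0,-0.15,0,0,0,0,0,0,0,0,0,0]' -0.3; python3 -m jog '[0,0,0,0,0,0,0,0,0,0,0,0,0,0,0,0]' 0; python3 -m jog '[0,0,0,0,0,0,0,0,0,0,0,0,0,0,0,0]' 0.9
python3 - <<'E'
from h import *
c=cam('side');save(c[0][230:370,190:350],'pics/s6.png',4)
E
```

```text
time_s: 19.5
tcp_pos: [475.6, 324.6, 90.8]
eef_rot: [0.706, -0.706, -0.042, 0.041]
contact_force: [-0.2, 0.1, 0.3]
opening: 0.348
time_s: 19.9
tcp_pos: [475.4, 324.6, 90.6]
eef_rot: [-0.706, 0.706, 0.042, -0.042]
contact_force: [0.1, 0.7, 0.2]
opening: 0.497
time_s: 20.3
tcp_pos: [475.4, 324.6, 90.7]
eef_rot: [-0.706, 0.706, 0.042, -0.042]
contact_force: [-0.0, -0.0, 0.6]
opening: 0.798
```

View pics/s6.png

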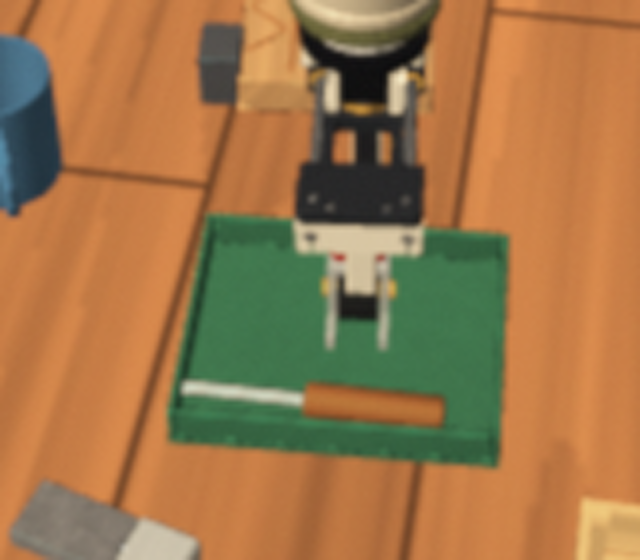

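```bash
python3 -m jog '[0,-0.5,0,0,0,-1.5,0,0,0,-3,0,0,0,-4,0,0,0,-4,0,0,0,-2,0,0,0,0,0,0]'
python3 - <<'E'
from h import *
np.set_printoptions(precision=1,suppress=True)
print(Rt()[0]); c=cam('side'); print(onz(c,(268.4,233.2),96)); save(c[0][200:370,190:350],'pics/s7.png',3.5)
w=cam('wrist'); save(w[0],'pics/w7.png')
E
```

```text
time_s: 21.05
tcp_pos: [477.5, 325.8, 247.0]
eef_rot: [0.707, -0.704, -0.044, 0.039]
contact_force: [-1.5, -0.4, 0.3]
opening: 0.946
[477.5 325.8 247. ]
[536.1 151.5  96. ]
```

View pics/s7.png

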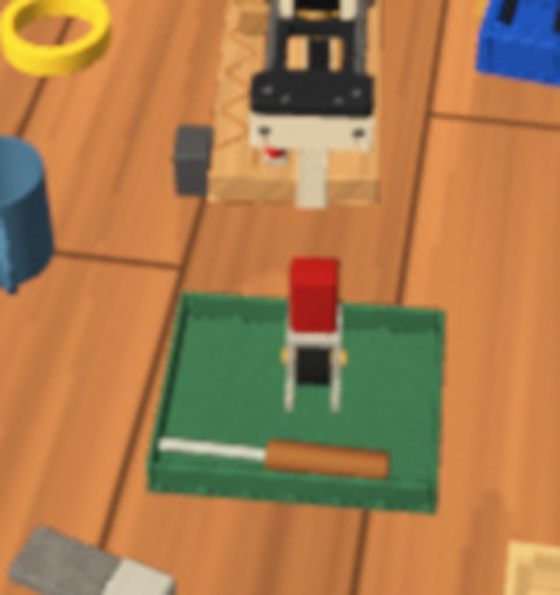

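```bash
python3 -m jog '[0.8,0,-4.5,0,0.8,0,-4.5,0,0.8,0,-4.5,0,0.8,0,-4.45,0,0,4,0,0,0,4,0,0,0,4,0,0,0,2.5,0,0,0,1,0,0,0,0,0,0,0,0,0,0]' 0 15; python3 -m jog '[0,0,0,0,0,0,0,0,0,0,0,0,0,0,0,0,0,0,0,0]' -1 15
```

```text
time_s: 22.25
tcp_pos: [528.7, 150.3, 86.5]
eef_rot: [0.706, -0.706, -0.042, 0.041]
contact_force: [-0.2, 0.7, 0.2]
opening: 0.503
time_s: 22.75
tcp_pos: [528.6, 149.8, 86.2]
eef_rot: [-0.706, 0.706, 0.042, -0.041]
contact_force: [-0.3, -1.7, 2.6]
opening: 0.161
```

```bash
python3 -m jog '[-1.17,0,-0.09,0,-1.14,0,-0.27,0,-1.09,0,-0.45,0,-1.0,0,-0.62,0,-0.9,0,-0.76,0,-0.76,0,-0.9,0,-0.62,0,-1.0,0,-0.45,0,-1.09,0,-0.27,0,-1.14,0,-0.09,0,-1.17,0,0,0,0,0,0,0,0,0]'; python3 -m jog '[0,0,0,0,0,0,0,0,0,0,0,0]' 0.2 ; python3 -m jog '[0,-3,0,0,0,-4,0,0,0,-4,0,0,0,-4,0,0,-1.5,0,4.5,0,-1.5,0,4.5,0,-1.5,0,4.5,0,0,0,0,0,0,0,0,0]'
python3 - <<'E'
from h import *
np.set_printoptions(precision=1,suppress=True)
print(Rt()[0],state()['contact_force']); c=cam('wrist'); save(c[0],'pics/w8.png',1.4)
import pickle; pickle.dump(c,open('w8.pkl','wb'))
E
```

```text
time_s: 23.95
tcp_pos: [447.4, 67.8, 81.9]
eef_rot: [0.707, -0.705, -0.03, 0.054]
contact_force: [-72.5, -1.1, 49.5]
opening: 0.022
time_s: 24.25
tcp_pos: [448.6, 67.7, 82.0]
eef_rot: [0.707, -0.705, -0.031, 0.054]
contact_force: [-62.7, 2.6, 39.4]
opening: 0.229
time_s: 25.15
tcp_pos: [401.7, 196.5, 235.8]
eef_rot: [-0.706, 0.706, 0.043, -0.043]
contact_force: [0.3, 0.7, -0.4]
opening: 0.596
[401.7 196.5 235.8] [ 0.3  0.7 -0.4]
```

View pics/w8.png

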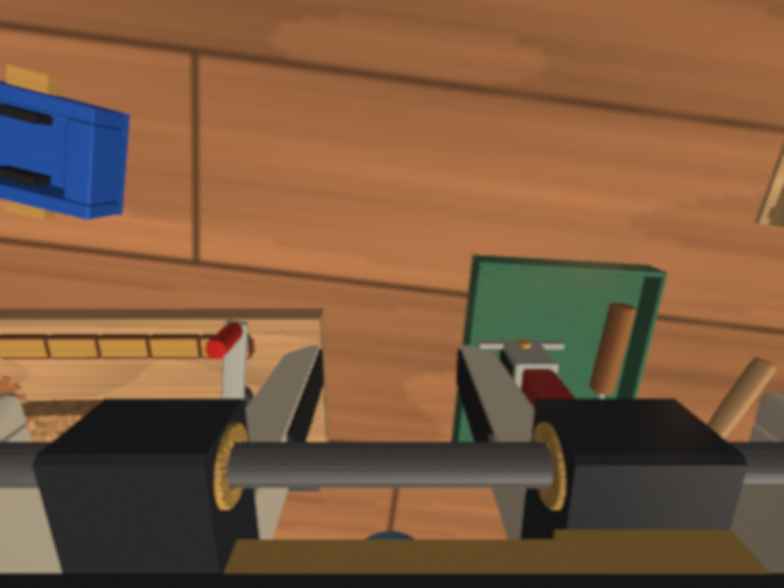

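The knob slipped out of the grip at the end of the swing back, so I check the keeper's angle from the wrist and side views.

```bash
python3 - <<'E'
from h import *
import pickle
np.set_printoptions(precision=1,suppress=True)
c=pickle.load(open('w8.pkl','rb'))
for n,u,z in[('knob top',(217,350),96),('arm L edge tip',(224,330),56),('arm L low',(223,398),56),('arm R tip',(246,330),56),('arm R low',(245,390),56),('strip s',(47,346),36),('strip s2',(201,346),36)]: print(n,onz(c,np.array(u)/1.4,z))
s=cam('side'); save(s[0][190:260,240:320],'pics/s9.png',7)
save(c[0][215:290,0:240],'pics/w9.png',3.3)
for u in silhouettes('keeper','side')[:1]:print(u['bbox'],u['confidence'])
E
```

```text
knob top [461.6  79.6  96. ]
arm L edge tip [462.8  70.1  56. ]
arm L low [525.  70.  56.]
arm R tip [460.6  87.8  56. ]
arm R low [515.1  88.4  56. ]
strip s [504.9 -89.4  36. ]
strip s2 [488.8  43.3  36. ]
[286.2, 226.1, 29.6, 12.2] 0.67
```

The keeper sits at about 0.12 rad, inside the 0.2 rad limit but closer than I want. I'll close the jaws around the knob again, centred on its original square position, so they pull it straight.

```bash
python3 -m jog '[1.15,0,-3.35,0,1.15,0,-3.35,0,1.15,0,-3.35,0,1.15,0,-3.3,0,0,4,0,0,0,4,0,0,0,4,0,0,0,2,0,0,0,1,0,0,0,0,0,0,0,0,0,0]' 0.4; python3 - <<'E'
from h import *
t=[]
for i in range(3):
    t.append(Rt()[0]); cam('top')
print(np.mean(t,0),state()['contact_force'])
E
```

```text
time_s: 26.4
tcp_pos: [464.5, 68.0, 87.0]
eef_rot: [-0.706, 0.706, 0.042, -0.041]
contact_force: [0.5, 1.0, 0.1]
opening: 0.701
[464.78246259  68.20369108  87.32283967] [1.11379548 0.49260737 0.82271709]
```

```bash
python3 -m jog '[-0.2,0,0.1,0,0,0,0,0,0,0,0,0,0,0,0,0,0,0,0,0,0,0,0,0,0,0,0,0,0,0,0,0]' -1 8; python3 -m jog '[0,0,0,0,0,0,0,0,0,0,0,0]' 0.3; python3 -m jog '[0,-3,0,0,0,-4,0,0,0,-4,0,0,0,-4,0,0,-1.5,0,4.5,0,-1.5,0,4.5,0,-1.5,0,4.5,0,0,0,0,0,0,0,0,0,0,0,0,0]'
python3 - <<'E'
from h import *
np.set_printoptions(precision=1,suppress=True)
print(Rt()[0],state()['contact_force']); c=cam('wrist')
m=(lambda i:((i[...,0]>90)&(i[...,1]<70)&(i[...,2]<70)).astype(np.uint8))(c[0].astype(int))
n,l,s,ce=cv2.connectedComponentsWithStats(m)
for k in range(1,n):
    if s[k,4]>20: print('red',s[k],ce[k],onz(c,ce[k],80))
for n in('wrist','side'):
    if n=='side': c=cam('side')
    for t in('keeper','roller','gouge','cork_block','mug','tape','glue','mallet','brush'):
        for r in silhouettes(t,n)[:1]: print(n,t,round(r['confidence'],2),np.array(r['bbox']),onz(c,r['bbox'][:2],40)[:2])
E
```

```text
time_s: 27.35
tcp_pos: [461.0, 69.5, 85.5]
eef_rot: [0.706, -0.706, -0.041, 0.042]
contact_force: [-2.2, 2.0, 0.4]
opening: 0.169
time_s: 27.65
tcp_pos: [461.7, 69.2, 85.9]
eef_rot: [-0.706, 0.706, 0.042, -0.041]
contact_force: [-0.2, -0.8, -0.0]
opening: 0.377
time_s: 28.65
tcp_pos: [401.3, 197.4, 235.7]
eef_rot: [-0.706, 0.706, 0.042, -0.041]
contact_force: [-0.2, -0.3, 0.7]
opening: 0.649
[401.3 197.4 235.7] [-0.2 -0.3  0.7]
red [   0   18  363  145 1495] [172.   50.7] [273.9  88.3  80. ]
red [388  69  83  12 247] [427.3  74.3] [266.2 318.   80. ]
red [505  84  37   6  82] [522.6  86.7] [266.2 407.2  80. ]
red [  0 172  71   9  83] [ 33.5 176.3] [403.  -45.8  80. ]
red [133 184  26   7  41] [143.2 188.2] [402.4  62.1  80. ]
red [276 204  32   4  32] [291.5 205.6] [402.8 212.   80. ]
red [425 220  26  60 213] [435.3 248.1] [431.3 369.7  80. ]
red [139 230  26  26 371] [151.2 243.2] [461.2  70.1  80. ]
red [539 234  21   3  25] [549.4 235. ] [402.8 484.6  80. ]
red [ 37 240  32   1  32] [ 52.5 240. ] [469.8 -33.2  80. ]
red [ 68 241  46   7  52] [ 90.8 242.4] [467.7   6.8  80. ]
red
[... 509 characters left out ...]
28.8] [578.7 -87.9]
wrist glue 0.68 [400.5 247.  153.8 133.4] [449.4 351.7]
wrist mallet 0.42 [117.7 286.2 235.4 132.6] [542.8  13. ]
wrist brush 0.76 [531.9 278.4  42.1  56.7] [471.4 523. ]
side keeper 0.69 [286.2 223.9  32.3  16.6] [502.  42.]
side roller 0.89 [265.7 146.6  12.2  25.3] [ 638.9 -375.1]
side gouge 0.58 [270.2 327.8  68.6  10.9] [485.7 419.7]
side cork_block 0.74 [268.4 196.6  13.2  21.2] [577.4 -80.7]
side mug 0.86 [189.7 261.1  35.   47.3] [740.6 235.7]
side tape 0.8 [206.1 212.1  32.6  23.1] [753.3  25.5]
side glue 0.7 [232.3 152.6  19.2  48.1] [ 751.1 -316.1]
side mallet 0.53 [291.7 133.2  31.    8.6] [ 557.1 -485.9]
side brush 0.58 [235.4 370.8  83.4  43.6] [541.9 543.9]
```

```bash
python3 -c "
from workcell import *
print(job_done(),state()['time_s'])"
```

```text
the job is handed in; nothing more can be done
the job is handed in; nothing more can be done
```

The job is handed in at about 29 s on the robot's clock, out of the 72 s allowed. `job_done` gave no verdict.

**What I did:** I swung the keeper aside to about 1.55 rad and pulled the red roller out of the brown case. I rolled it over sections 1 to 5 in one pass, with 17 to 23 N of downward force. Then I set it down in the free side of the green tray and swung the keeper back.

**What the checks showed:**
- **Strip:** after rolling, the section seams measured about 44 mm apart at the flush height (the last one 43 mm), which fits all five sections being flush. The roller also stayed at one height along the whole strip. I didn't measure the strip again after the keeper swung back.
- **Roller:** it stands in the tray at about (477, 325) mm, released and clear of the gouge.
- **Keeper:** the knob is back within 1 mm of where it started, so the arm is square across the strip.
- **Other things:** no bystander I measured had moved noticeably. The networks' positions shift by about 10 mm between calls, and up to about 25 mm for the tape. Those shifts are all under the 30 mm limit.

**What went wrong:** at the end of the swing back, the knob slipped out of the grip and left the keeper about 0.12 rad off square. I squared it by closing the jaws around the knob again. During the slip the wrist read about 88 N, under the 120 N limit. I believe that load was on the fingers, but I couldn't confirm that nothing else on the gripper pressed with more than 40 N. The last picture I tried to view was refused by the 12-picture limit, so the final keeper check is from measurements only.

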